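# Open the safety cap of the machine-cleaner bottle

### The arm

A 6-joint arm with a two-finger parallel gripper is mounted at the origin on the work surface. World frame = base frame: x ahead of the robot, y to its left, z up, the work surface at z = 0. Lengths are in mm, angles in rad, forces in N, time in s.
With the tool pointing down it reaches from about 300 to 875 mm from the base axis. Payload 4.2 kg.
Tool frame: the origin (TCP) lies midway between the tips of the shut fingers; the grasp point (between the pads) lies 19 mm behind it; z points along the fingers, y is the direction in which the jaws open and shut (so a half turn about z gives the same grasp; the last joint's range is limited). The gripper opens to 85 mm and grips with 20 to 120 N. Pads are 22 mm wide; open, the fingers measure 114 mm over their backs; the gripper's body (76 mm by 85 mm) begins 54 mm behind the grasp point. The pads swing forward as they close: fully open they stand 13 mm farther back than shut.
Start: joints at [-0.02, 0.32, 1.565, -0, 1.257, -0.02], TCP at [575.017, 0, 196.438] pointing down, gripper open.
Joint ranges: [-3.11, 3.11], [-0.84, 2.01], [0.21, 2.61], [-1.34, 4.49], [0.05, 2.63], [-2.56, 2.56]. Speed limits (rad/s): [2.57, 2.57, 3.14, 3.14, 3.14, 3.14].

### API

Orientations are given as a unit quaternion [w, x, y, z].
In Python, from bench import env gives the robot as it stands.
- The arm moves only by the tool apply_moves, never from a script. Its argument "commands" is a list that holds one entry, the list of rows, each a list of 7 numbers: the turn, a rotation vector about the tool's x, y, z in rad, then the shift along the tool's x, y, z in cm, then the closure, from 0 (fully open) to 1 (shut). In form: [[[rx, ry, rz, tx, ty, tz, grip], ...]]. A call has exactly 8 rows; each row is the pose to reach, as a shift and turn from the pose commanded when the call began, along the tool's axes at that moment; what a row does not reach only later rows make up. A row lasts 1/12 s, in which the tool goes at most 41.7 mm and 7.16 degrees, less where a joint would pass 70% of its speed; a pose out of reach is approached as far as the arm can. A call with a gripper value outside its range is refused whole. The fingers move at their own pace and stop on an object; the grip force is fixed at half the most. Time passes only in rows, so rows that repeat a pose let the fingers close, or fill a call up. It gives the time, the measured TCP pose, the force and the opening at its end, in the units of the state.
- env.sense(): the state, without advancing time (a new reading comes with each control period).
- env.capture(name): name is "scene" or "side" or "wrist"; returns a dict with "color" (400x640x3 uint8, blue, green, red), "fx", "fy", "cx", "cy" (pixels), "T" (4x4, takes a point from camera to world coordinates); the wrist camera has in their place "T_tool_cam" (4x4, takes a point from camera to tool coordinates, whose origin is the TCP and whose axes are the flange's). Camera axes: x right, y up, looking along -z (the intrinsics and any distortion apply to the point x, -y, -z); pixel columns grow to the right and rows downward; lengths in mm; the calibration is good to about 2 mm. A picture is of the moment at which its call begins: read the wrist's pose just before it. There is no depth.
- env.sign_off(): hands the job in, once; it reports no verdict.
The state is a dict: "clock": time; "joints": joint angles; "qd": joint speeds; "effort": joint torques, N m; "tcp_pos": TCP position; "ee_rot": TCP orientation; "contact_force": force on the tool from outside, world axes, zero at the start; "moment": the same for the moment, N m; "finger_gap": finger opening in mm.
Only numpy, scipy, OpenCV 4.12 (cv2) and the standard library are available. Lean on these libraries where they do the work, as an engineer would, in place of code of your own. Each camera call takes 0.05 s, during which the arm holds its last target.

### The job

Open the cleaner bottle: turn its push-and-turn cap counter-clockwise (seen from above) until the pointer ridge faces the single rib on the bottle's shoulder, push the cap down, and keeping it down twist it on counter-clockwise until the pointer faces the twin ribs. Then lift the cap straight off and finish while still holding it in the gripper, still and level, about 80 mm above where it sat and centred over the bottle; leave everything else on the shelf where it stands.

Things in the scene. Friction and masses are not known exactly. Their poses are not given: they have to be found in the camera images.
- bottle: Grey plastic cleaner bottle, held fast in a steel dock 100 mm across (it cannot move). Body 80 mm across, flat shoulder 93 mm above the work surface, neck under the cap. Origin: centre of the underside, on the work surface; z up, x towards the single rib. A spring in the neck pushes the cap up: 4 N at rest, 8 N with the cap pressed 6 mm.
- mark (a point): Top of the single rib on the bottle's shoulder: black, 8 mm wide, 30 to 46 mm from the axis, its top 100 mm above the work surface; it runs on down the bottle's side to 45 mm height. With the pointer within about 7 degrees of it the cap can be pushed down up to 8 mm (6 mm does it); elsewhere it goes down only 2 mm.
- open_mark (a point): Midway between the twin ribs on the shoulder (black, each 5 mm wide, 12 mm apart, as long and high as the single rib), 75 degrees counter-clockwise (from above) of the single rib. With the pointer within 20 degrees of this the cap is free to lift; it springs up 2 mm.
- cap_center (a point): Centre, half-way up, of the loose white cap: 54 mm across, skirt 34 mm tall, 24 small flats (one at the pointer, then every 15 degrees), 40 g. Closed: skirt 112 to 146 mm above the work surface, on the bottle's axis. z up, x along the pointer. Unpressed it turns easily, from its start 20 to 36 degrees clockwise of the single rib to a stop 8 degrees past it; kept 5 mm down it passes the stop.
- pointer (a point): Outer end of the pointer, a black ridge on the cap's top, 7 mm wide and 5 mm high, from near the cap's centre to its rim; the point lies 24.5 mm from the cap's axis and 22 mm above the cap's centre. The skirt is free to grip all round.
- canister: Bystander, leave alone: stainless canister with latch lid, 94 mm across, 134 mm tall; origin at the centre of its underside, on the work surface.
- cup: Bystander, leave alone: matte grey ceramic cup, 80 mm across, 85 mm tall; origin at the centre of its underside, on the work surface.
- pitcher: Bystander, leave alone: chrome milk pitcher with side handle, 88 mm across, 100 mm tall; origin at the centre of its underside, on the work surface.
- tamper: Bystander, leave alone: tamper standing on its 58 mm steel foot, wooden handle up, 97 mm tall; origin at the centre of its underside, on the work surface.
- trivet: Bystander, leave alone: round orange silicone trivet, 100 mm across, 8 mm thick; origin at the centre of its underside, on the work surface.
- jar: Bystander, leave alone: closed amber glass jar, 60 mm across, 85 mm tall; origin at the centre of its underside, on the work surface.

How it is judged:
By the outcome, as a careful person would: the job done as asked, in the order asked, and still so for the second after the job is handed in, while the arm keeps its last pose, push and grip.
It also fails if it takes over 38 s, if anything falls off the work surface, if the arm or the gripper's body presses on something with over 40 N, if the wrist force passes 120 N, or if a joint passes its speed limit or range.

## Working session

There is one attempt and no reset: what is moved stays moved. The work goes in short steps, Python scripts to look and compute and a tool call to move; the robot and the scene stay as the last step left them, time stands still between calls to the robot, and variables do not carry over. Pictures are saved under pics/ and viewed, and the job is handed in when it is done.

Besides the shell and the picture viewer there is one more tool, called after "Request:" by a JSON object that holds its "name" and its "arguments". apply_moves: Moves the arm, as the interface text tells. Its arguments: {"type":"object","properties":{"commands":{"type":"array","items":{"type":"array","items":{"type":"array","items":{"type":"number"}}}}},"required":["commands"]}

```bash
ls; mkdir -p pics; python3 - <<'E'
from bench import env
import cv2
s=env.sense();print(s)
for n in("scene","side","wrist"):
    c=env.capture(n);cv2.imwrite(f"pics/{n}0.png",c["color"]);print(n,{k:v for k,v in c.items() if k!="color"})
E
```

```text
pics
{'clock': 0.0, 'joints': array([-2.00472799e-02,  3.20331486e-01,  1.56568020e+00, -1.55913759e-06,
        1.25738895e+00, -2.00211573e-02]), 'qd': array([-0.0008825 , -0.00111678, -0.00088634, -0.00072769,  0.00079762,
        0.00118963]), 'effort': array([ 7.05825660e-04, -4.15526962e+01, -2.34157133e+01, -1.88356019e-06,
        8.09230405e-03,  1.54784908e-05]), 'tcp_pos': array([ 5.74464946e+02, -1.62153316e-02,  1.95559119e+02]), 'ee_rot': array([-6.51382272e-04,  7.07115558e-01,  7.07097427e-01, -6.26819743e-04]), 'contact_force': array([0.14825395, 0.48631505, 0.33013417]), 'moment': array([ 0.00100695, -0.02142466, -0.03374341]), 'finger_gap': 85.15342004741721}
scene {'fx': 434.76604873113143, 'fy': 434.76604873113143, 'cx': 322.01069693465445, 'cy': 204.2131406223608, 'T': array([[ 7.08887794e-01, -5.18393909e-01,  4.78273824e-01,
         1.01585284e+03],
       [ 7.05258841e-01,  5.29991020e-01, -4.70870986e-01,
        -5.03006367e+02],
       [-9.38418074e-03,  6.71101537e-01,  7.41306053e-01,
         9.06313380e+02],
       [ 0.00000000e+00,  0.00000000e+00,  
[... 265 characters left out ...]
1, -6.48276063e-01,  7.14675892e-01,
         6.30876232e+02],
       [ 1.21728652e-02,  7.38391890e-01,  6.74261996e-01,
         6.74562816e+02],
       [ 0.00000000e+00,  0.00000000e+00,  0.00000000e+00,
         1.00000000e+00]])}
wrist {'fx': 317.11860549240026, 'fy': 317.11860549240026, 'cx': 313.8050790336454, 'cy': 201.02041046819804, 'T_tool_cam': array([[-4.82666205e-04,  9.62370857e-01,  2.71739032e-01,
         6.81877364e+01],
       [ 9.99999838e-01,  3.82947447e-04,  4.19993638e-04,
         6.43936804e-02],
       [ 3.00127869e-04,  2.71739190e-01, -9.62370886e-01,
        -1.77257599e+02],
       [ 0.00000000e+00,  0.00000000e+00,  0.00000000e+00,
         1.00000000e+00]])}
```

View pics/scene0.png

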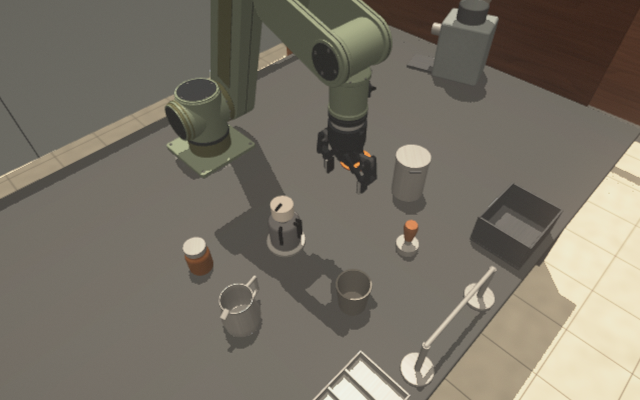

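View pics/side0.png

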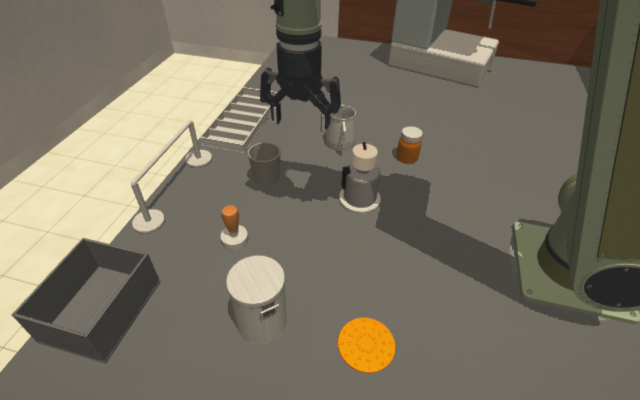

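View pics/wrist0.png

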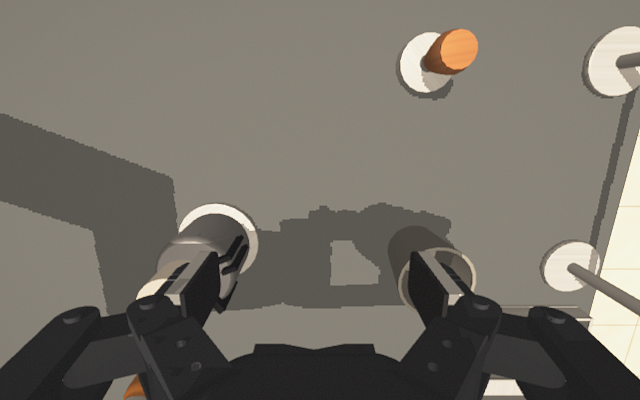

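```bash
python3 - <<'E'
import cv2
a=cv2.imread("pics/scene0.png")[180:260,240:330];b=cv2.imread("pics/side0.png")[130:215,320:410]
cv2.imwrite("pics/c1.png",cv2.resize(a,None,fx=7,fy=7,interpolation=cv2.INTER_CUBIC))
cv2.imwrite("pics/c2.png",cv2.resize(b,None,fx=7,fy=7,interpolation=cv2.INTER_CUBIC))
E
```

```text
(no output)
```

View pics/c1.png

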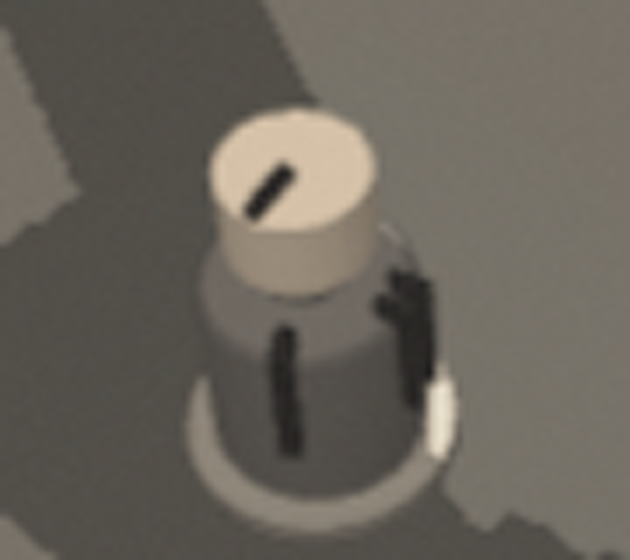

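View pics/c2.png

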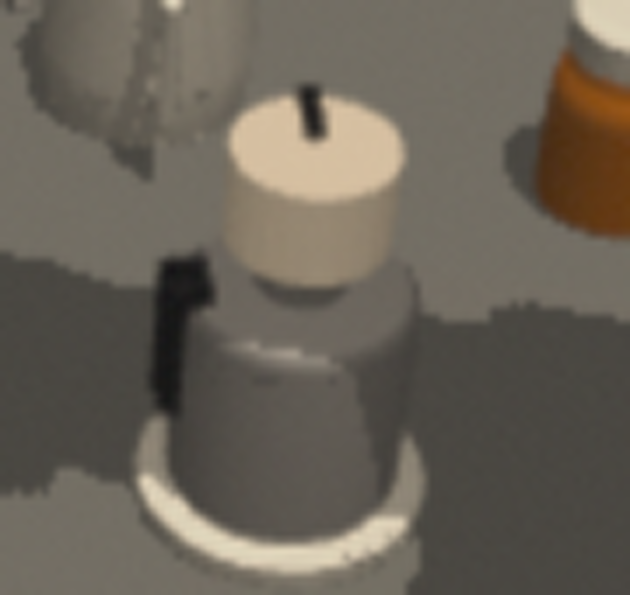

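```bash
cat >h.py <<'E'
import numpy as np,cv2
from bench import env
from scipy.spatial.transform import Rotation as R
def Twrist(c,s):
    q=s["ee_rot"];M=np.eye(4);M[:3,:3]=R.from_quat([q[1],q[2],q[3],q[0]]).as_matrix();M[:3,3]=s["tcp_pos"]
    return M@c["T_tool_cam"]
def K(c):return {k:c[k] for k in("fx","fy","cx","cy")}
def proj(c,T,p):
    q=np.linalg.inv(T)@np.r_[p,1];return np.array([c["fx"]*q[0]/-q[2]+c["cx"],c["fy"]*-q[1]/-q[2]+c["cy"]])
def back(c,T,uv,z):
    d=T[:3,:3]@np.array([(uv[0]-c["cx"])/c["fx"],-(uv[1]-c["cy"])/c["fy"],-1]);o=T[:3,3]
    return o+d*(z-o[2])/d[2]
def ang(a,b):return np.degrees(np.arctan2(b[1]-a[1],b[0]-a[0]))
E
python3 - <<'E'
from h import *
s=env.capture("scene");d=env.capture("side")
f=lambda X,Y,x0,y0:((X+.5)/7-.5+x0,(Y+.5)/7-.5+y0)
S=lambda X,Y,z:back(s,s["T"],f(X,Y,240,180),z)
D=lambda X,Y,z:back(d,d["T"],f(X,Y,320,130),z)
c1=S(293,171,146);c2=D(317,147,146);print(c1,c2)
a,b=S(291,170,151),S(252,217,151);print("ptr scene",a,b,ang(a,b))
a,b=D(318,135,151),D(309,88,151);print("ptr side",a,b,ang(a,b))
print("dock",S(321,418,8),D(280,472,8))
m1,m2=S(286,328,100),S(284,362,100);print("rib",m1,m2,ang(c1,m1),ang(c1,m2),ang(m1,m2))
m1,m2=D(192,265,100),S(410,280,100);print("twin",m1,m2)
for n,c in(("jar",(199,270)),("pitcher",(240,325)),("cup",(353,300)),("tamper",(408,243)),("canister",(408,190))):print(n,back(s,s["T"],c,0))
E
```

```text
[456.27979598 -86.63733096 146.        ] [453.459236   -85.79368948 146.        ]
ptr scene [459.13989793 -89.54410938 151.        ] [ 465.6566365 -112.5323853  151.       ] -74.17297644929455
ptr side [453.51601307 -85.24185522 151.        ] [ 460.68537299 -109.1320236   151.        ] -73.29567456638691
dock [455.03616594 -86.12666102   8.        ] [453.21649506 -84.86157084   8.        ]
rib [ 475.06502153 -111.31207005  100.        ] [ 485.7341066  -121.64478991  100.        ] -52.71747214525425 -49.92366838193795 -44.08242843328616
twin [487.82981346 -74.28540046 100.        ] [489.68786921 -66.96154848 100.        ]
jar [ 3.68205635e+02 -2.96833932e+02 -1.13686838e-13]
pitcher [ 557.82052868 -316.46020775    0.        ]
cup [696.51112078 -91.14218538   0.        ]
tamper [686.50071028 132.48939913   0.        ]
canister [569.72880228 285.76462425   0.        ]
```

Request:
{"name": "apply_moves", "arguments": {"commands": [[[0,0,0,-0.7,-1.0,-0.4,0],[0,0,0,-2.2,-3.0,-1.1,0],[0,0,0,-4.0,-5.6,-2.0,0],[0,0,0,-5.8,-8.2,-3.0,0],[0,0,0,-7.3,-10.2,-3.8,0],[0,0,0,-8.2,-11.5,-4.2,0],[0,0,0,-8.6,-12.0,-4.4,0],[0,0,0,-8.6,-12.0,-4.4,0]]]}}

```text
clock: 0.92
tcp_pos: [454.4, -86.7, 241.2]
ee_rot: [0.001, 0.708, 0.707, 0.0]
contact_force: [0.4, 0.3, 0.1]
finger_gap: 85.3
```

```bash
python3 - <<'E'
from h import *
s=env.sense();c=env.capture("wrist");print(s["clock"],s["tcp_pos"],s["ee_rot"],s["joints"],s["contact_force"])
cv2.imwrite("pics/w1.png",c["color"]);cv2.imwrite("pics/w1c.png",cv2.resize(c["color"][100:300,220:420],None,fx=3,fy=3,interpolation=cv2.INTER_CUBIC))
E
```

```text
0.9167 [454.3961833 -86.6865794 241.1549648] [6.62132165e-04 7.07705238e-01 7.06507336e-01 4.91838041e-04] [-2.13453771e-01  1.12079529e-01  1.72496975e+00  1.12977993e-04
  1.30289735e+00 -2.11789498e-01] [0.35074512 0.3191414  0.07305   ]
```

View pics/w1.png

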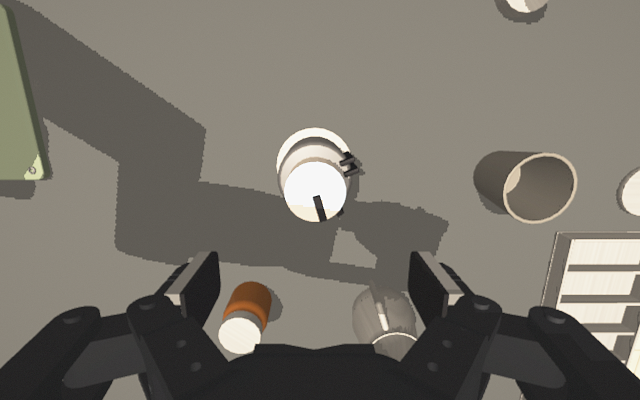

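View pics/w1c.png

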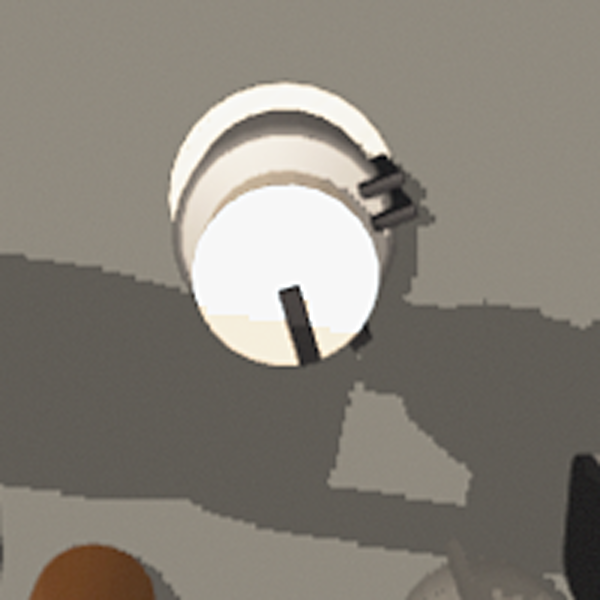

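```bash
python3 - <<'E'
from h import *
s=env.sense();c=env.capture("wrist");T=Twrist(c,s)
f=lambda X,Y,z:back(c,T,((X+.5)/3-.5+220,(Y+.5)/3-.5+100),z)
o=f(286,275,146);print("cap",o)
print("dock",f(281,194,8))
a,b=f(290,288,151),f(311,361,151);print("ptr",a,b,ang(a,b),ang(o,b))
print("rib end",f(362,338,100),ang(o,f(362,338,100)))
for z in(100,):
  p=[f(368,187,z),f(396,174,z),f(380,221,z),f(409,209,z)];print(p,[ang(o,x) for x in p],ang(p[0],p[1]),ang(p[2],p[3]))
E
```

```text
cap [456.30536242 -85.82398168 146.        ]
dock [454.774537   -84.06290929   8.        ]
ptr [457.44155631 -88.46439208 151.        ] [ 463.68327185 -110.85995183  151.        ] -74.42667291631618 -73.58015682834139
rib end [ 483.15921331 -120.10819337  100.        ] -51.929408609755015
[array([484.04514758, -66.92253305, 100.        ]), array([493.30789005, -62.57316173, 100.        ]), array([488.37743575, -78.50033353, 100.        ]), array([498.06448417, -74.40699272, 100.        ])] [np.float64(34.26989537863387), np.float64(32.14351306368652), np.float64(12.862927333082176), np.float64(15.291046083080603)] 25.152659220151484 22.906882602177774
```

Request:
{"name": "apply_moves", "arguments": {"commands": [[[0,0,0,0,0.05,1.0,0],[0,0,0,0,0.05,3.2,0],[0,0,0,0,0.05,6.0,0],[0,0,0,0,0.05,8.8,0],[0,0,0,0,0.05,10.8,0],[0,0,0,0,0.05,12.0,0],[0,0,0,0,0.05,12.5,0],[0,0,0,0,0.05,12.6,0]]]}}

```text
clock: 1.68
tcp_pos: [455.0, -85.3, 112.4]
ee_rot: [-0.002, 0.707, 0.707, -0.001]
contact_force: [-0.3, -0.6, -0.6]
finger_gap: 85.4
```

```bash
python3 - <<'E'
from h import *
s=env.sense();c=env.capture("wrist");print(s["clock"],s["tcp_pos"],s["contact_force"])
d=env.capture("side")
cv2.imwrite("pics/w2.png",c["color"]);cv2.imwrite("pics/s2.png",cv2.resize(d["color"][80:230,270:450],None,fx=4,fy=4))
E
```

```text
1.6833 [454.97139998 -85.26418218 112.43184749] [-0.25472981 -0.55765669 -0.5572526 ]
```

View pics/w2.png

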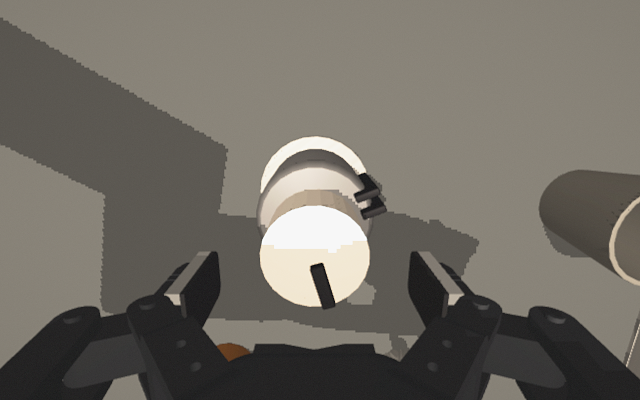

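View pics/s2.png

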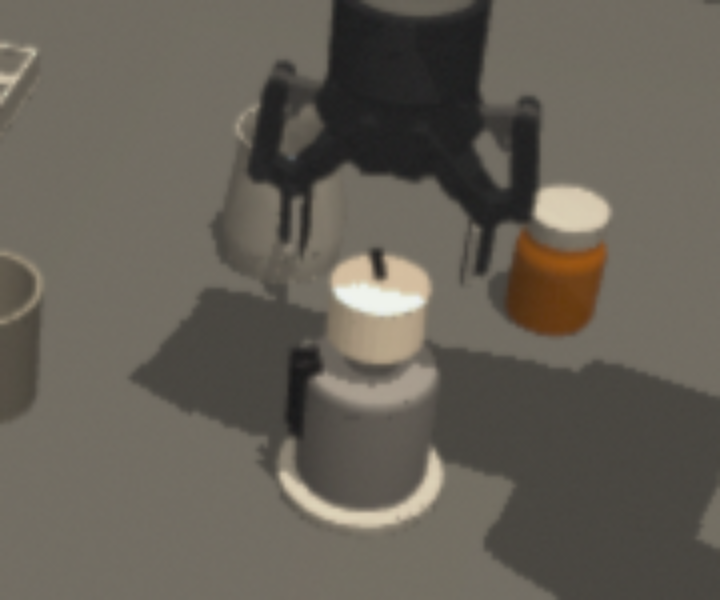

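```bash
python3 - <<'E'
from h import *
d=env.capture("side");
for x in(412,498):
  for z in(112,125,150):print(x,z,(proj(d,d["T"],(x,-86,z))-[270,80])*4)
E
```

```text
412 112 [447.57528192 343.97409853]
412 125 [450.44295544 325.50026737]
412 150 [456.11956697 288.93098487]
498 112 [296.03848148 317.45195143]
498 125 [297.38917484 299.047763  ]
498 150 [300.06152477 262.63503369]
```

```bash
python3 - <<'E'
from h import *
c=cv2.imread("pics/w2.png")
s=env.capture("scene")
cv2.imwrite("pics/w2c.png",cv2.resize(c[235:365,120:320],None,fx=4,fy=4))
cv2.imwrite("pics/sc2.png",cv2.resize(s["color"][130:260,210:350],None,fx=5,fy=5)[:,:])
for z in(112,125,150):print(z,[((proj(s,s["T"],(x,-86,z))-[210,130])*5).round() for x in(412,498)])
E
```

```text
112 [array([304., 369.]), array([422., 463.])]
125 [array([301., 351.]), array([421., 445.])]
150 [array([296., 316.]), array([417., 410.])]
```

View pics/w2c.png

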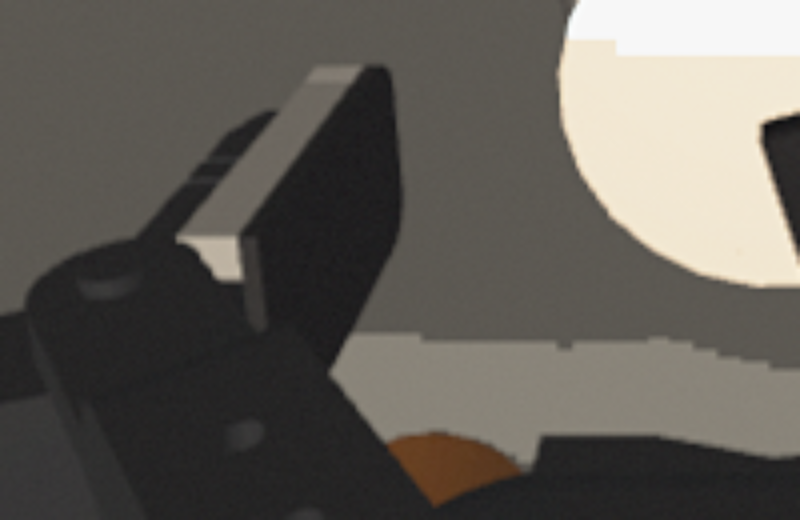

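View pics/sc2.png

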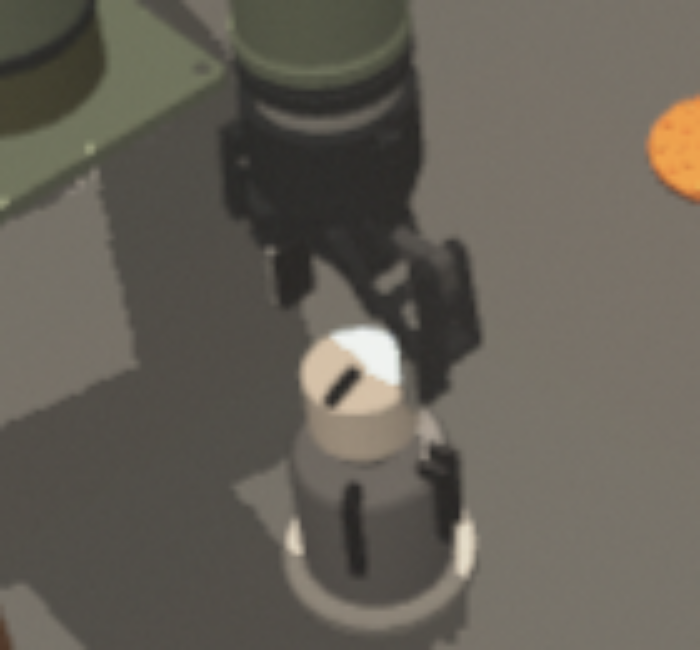

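```bash
python3 - <<'E'
from h import *
c=env.capture("wrist");T=c["T_tool_cam"]
for u,v in((216,252),(220,289),(181,295),(182,318)):
    d=T[:3,:3]@np.array([(u-c["cx"])/c["fx"],-(v-c["cy"])/c["fy"],-1]);o=T[:3,3]
    for g in(-42.5,-38):print((u,v),g,(o+d*(g-o[1])/d[1]).round(1))
E
```

```text
(216, 252) -42.5 [  9.4 -42.5 -50.7]
(216, 252) -38 [ 15.7 -38.  -64.1]
(220, 289) -42.5 [ -9.2 -42.5 -49.9]
(220, 289) -38 [ -1.  -38.  -63.3]
(181, 295) -42.5 [ 11.7 -42.5 -87.8]
(181, 295) -38 [ 17.6 -38.  -97.2]
(182, 318) -42.5 [  4.1 -42.5 -89.1]
(182, 318) -38 [ 10.9 -38.  -98.4]
```

Request:
{"name": "apply_moves", "arguments": {"commands": [[[0,0,0,0,0,0,0.25],[0,0,0,0,0,0,0.25],[0,0,0,0,0,0,0.25],[0,0,0,0,0,0,0.25],[0,0,0,0,0,0,0.25],[0,0,0,0,0,0,0.25],[0,0,0,0,0,0,0.25],[0,0,0,0,0,0,0.25]]]}}

```text
clock: 2.6
tcp_pos: [455.5, -86.0, 114.4]
ee_rot: [0.0, 0.707, 0.707, 0.0]
contact_force: [-0.5, 1.3, -0.0]
finger_gap: 64.1
```

```bash
python3 - <<'E'
from h import *
e=env.sense();c=env.capture("wrist");s=env.capture("scene");d=env.capture("side")
print(e["clock"],e["tcp_pos"],e["ee_rot"],e["joints"])
cv2.imwrite("pics/w3.png",c["color"])
a=cv2.resize(s["color"][150:250,240:320],None,fx=5,fy=5);b=cv2.resize(d["color"][90:190,320:400],None,fx=5,fy=5)
cv2.imwrite("pics/sd3.png",np.hstack([a,b[:, :395]]))
for z in(112,125,150):print(z,[((proj(s,s["T"],(x,-86,z))-[240,150])*5).round() for x in(423,487)],[((proj(d,d["T"],(x,-86,z))-[320,90])*5+[400,0]).round() for x in(423,487)])
E
```

```text
2.6 [455.50666416 -86.01318229 114.39662951] [4.09257744e-06 7.07133699e-01 7.07079862e-01 1.53375212e-05] [-2.11459159e-01  2.19608494e-01  1.93323468e+00  2.55169373e-05
  9.88725953e-01 -2.11397050e-01]
112 [array([169., 281.]), array([256., 350.])] [array([685., 376.]), array([544., 351.])]
125 [array([166., 263.]), array([255., 333.])] [array([688., 353.]), array([546., 328.])]
150 [array([161., 228.]), array([251., 298.])] [array([695., 307.]), array([550., 282.])]
```

View pics/w3.png

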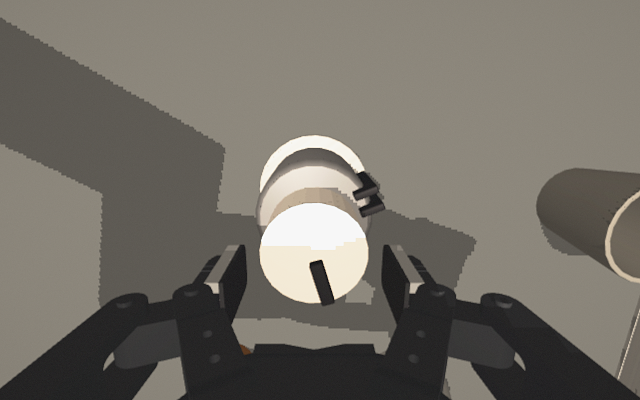

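View pics/sd3.png

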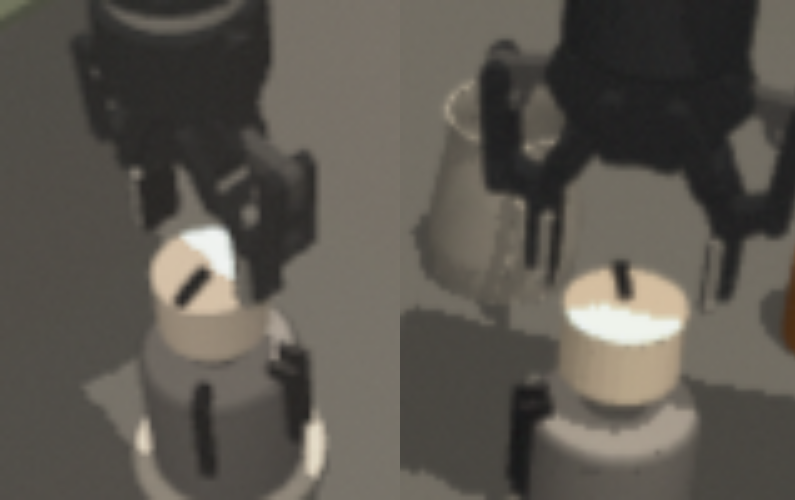

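Request:
{"name": "apply_moves", "arguments": {"commands": [[[0,0,0,0,0,0.1,0.12],[0,0,0,0,0,0.4,0.12],[0,0,0,0,0,1.0,0.12],[0,0,0,0,0,1.6,0.12],[0,0,0,0,0,2.3,0.12],[0,0,0,0,0,2.8,0.12],[0,0,0,0,0,3.0,0.12],[0,0,0,0,0,3.0,0.12]]]}}

```text
clock: 3.42
tcp_pos: [455.0, -85.9, 83.6]
ee_rot: [-0.001, 0.707, 0.707, -0.0]
contact_force: [0.3, -0.4, 0.3]
finger_gap: 75.0
```

```bash
python3 - <<'E'
from h import *
e=env.sense();c=env.capture("wrist");s=env.capture("scene");d=env.capture("side")
print(e["clock"],e["tcp_pos"],e["contact_force"])
cv2.imwrite("pics/w4.png",c["color"])
a=cv2.resize(s["color"][150:250,240:320],None,fx=5,fy=5);b=cv2.resize(d["color"][90:190,320:400],None,fx=5,fy=5)
cv2.imwrite("pics/sd4.png",np.hstack([a,b[:, :395]]))
E
```

```text
3.4167 [455.00904784 -85.88076236  83.59604087] [ 0.26254431 -0.39381499  0.3131831 ]
```

View pics/w4.png

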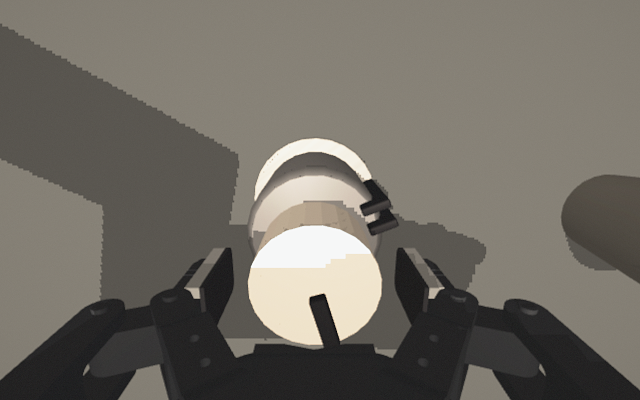

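View pics/sd4.png

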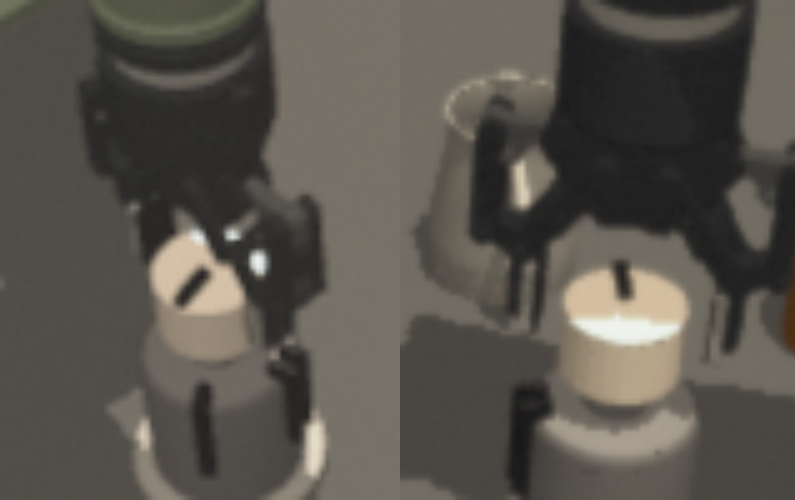

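Request:
{"name": "apply_moves", "arguments": {"commands": [[[0,0,0,0,0,0,0.3],[0,0,0,0,0,0,0.4],[0,0,0,0,0,0,0.6],[0,0,0,0,0,0,0.8],[0,0,0,0,0,0,1],[0,0,0,0,0,0,1],[0,0,0,0,0,0,1],[0,0,0,0,0,0,1]]]}}

```text
clock: 4.23
tcp_pos: [455.7, -86.0, 84.6]
ee_rot: [0.0, 0.707, 0.707, 0.0]
contact_force: [0.6, -0.0, 3.6]
finger_gap: 52.5
```

```bash
python3 - <<'E'
from h import *
e=env.sense();c=env.capture("wrist");s=env.capture("scene");d=env.capture("side")
print(e["clock"],e["tcp_pos"],e["contact_force"],e["moment"],e["finger_gap"])
cv2.imwrite("pics/w5.png",c["color"])
a=cv2.resize(s["color"][150:250,240:320],None,fx=5,fy=5);b=cv2.resize(d["color"][90:190,320:400],None,fx=5,fy=5)
cv2.imwrite("pics/sd5.png",np.hstack([a,b[:, :395]]))
E
```

```text
4.2333 [455.74909866 -86.04909249  84.58779021] [ 0.60164014 -0.04138535  3.58443346] [ 0.04015315  0.08428644 -0.02892384] 52.498879161636594
```

View pics/w5.png

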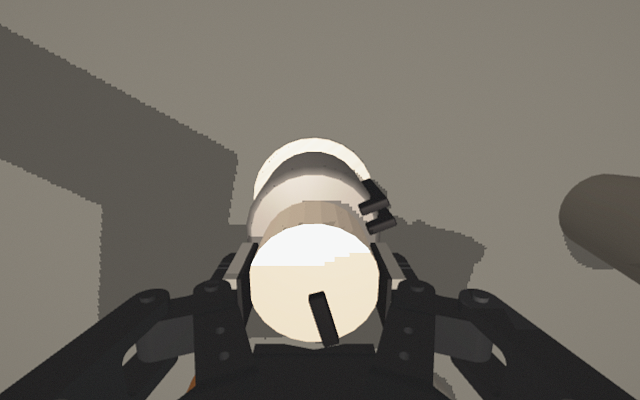

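View pics/sd5.png

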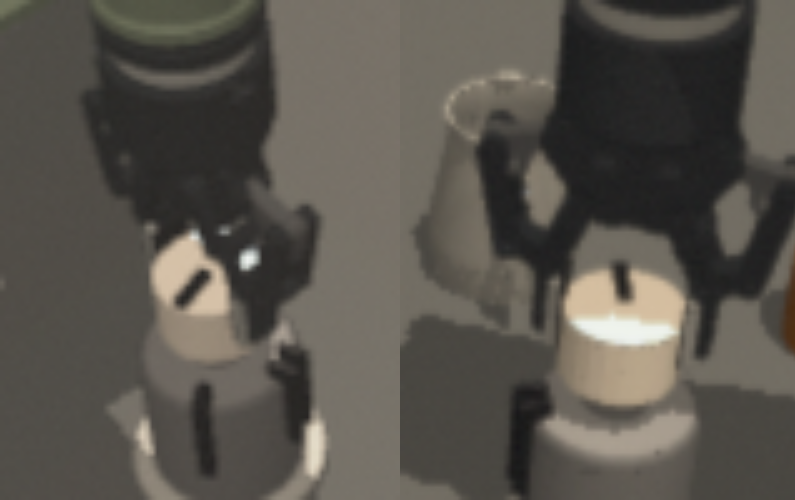

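Request:
{"name": "apply_moves", "arguments": {"commands": [[[0,0,-0.02,0,0,0,1],[0,0,-0.07,0,0,0,1],[0,0,-0.14,0,0,0,1],[0,0,-0.22,0,0,0,1],[0,0,-0.3,0,0,0,1],[0,0,-0.36,0,0,0,1],[0,0,-0.4,0,0,0,1],[0,0,-0.4,0,0,0,1]]]}}

```text
clock: 5.05
tcp_pos: [455.6, -86.0, 84.4]
ee_rot: [0.0, 0.552, 0.834, 0.0]
contact_force: [-0.3, -0.0, 2.8]
finger_gap: 52.5
```

```bash
python3 - <<'E'
from h import *
e=env.sense();c=env.capture("wrist");s=env.capture("scene");d=env.capture("side")
print(e["clock"],e["tcp_pos"],e["contact_force"],e["moment"],e["finger_gap"],e["joints"][5])
q=e["ee_rot"];M=R.from_quat([q[1],q[2],q[3],q[0]]).as_matrix();print("yaw",np.degrees(np.arctan2(M[1,1],M[0,1])))
cv2.imwrite("pics/w6.png",c["color"]);cv2.imwrite("pics/w6c.png",cv2.resize(c["color"][120:360,220:420],None,fx=2.5,fy=2.5,interpolation=cv2.INTER_CUBIC))
a=cv2.resize(s["color"][180:260,240:330],None,fx=7,fy=7,interpolation=cv2.INTER_CUBIC)
cv2.imwrite("pics/sc6.png",a)
E
```

```text
5.05 [455.60405552 -85.99067168  84.44915664] [-0.32915572 -0.03017202  2.79308611] [ 0.003197    0.02614188 -0.03143946] 52.463043141487 -0.612765514865748
yaw 22.992993138566067
```

View pics/w6c.png

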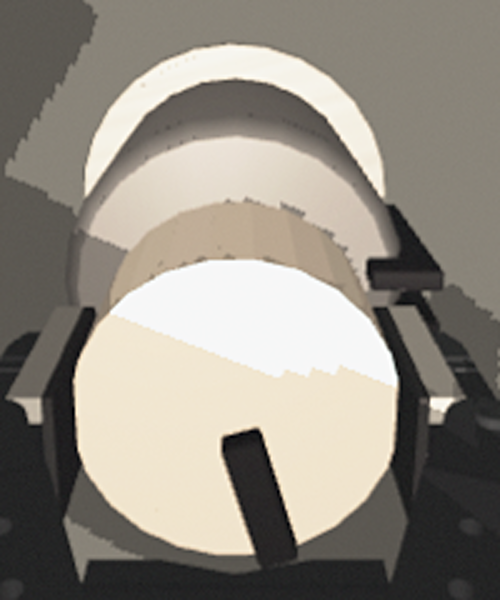

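View pics/sc6.png

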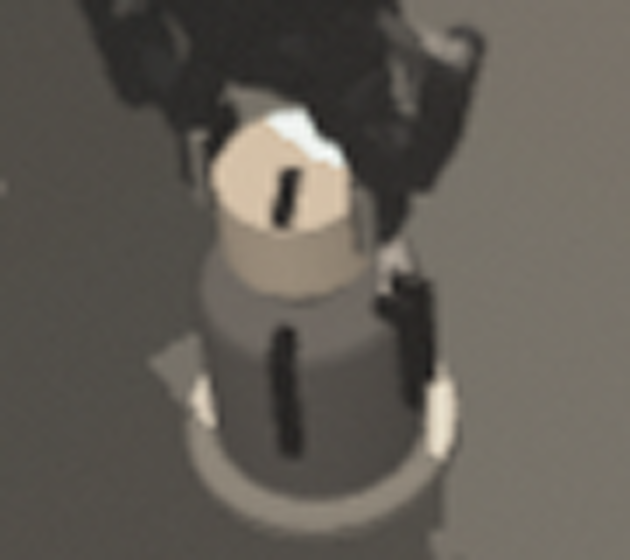

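```bash
python3 - <<'E'
from h import *
e=env.sense();c=env.capture("wrist");s=env.capture("scene");d=env.capture("side")
f=lambda X,Y,x0,y0,k:((X+.5)/k-.5+x0,(Y+.5)/k-.5+y0)
a,b=[back(s,s["T"],f(x,y,240,180,7),151) for x,y in((290,172),(281,224))];print("ptr scene",a,b,ang(a,b))
T=Twrist(c,e)
a,b=[back(c,T,f(x,y,220,120,2.5),151) for x,y in((241,433),(278,561))];print("ptr wrist",a,b,ang(a,b))
a,b=[back(c,T,f(x,y,220,120,2.5),146) for x,y in((75,395),(398,380))];print("cap",a,b)
# predict
o=np.array([455.5,-86])
P=lambda p:((proj(s,s["T"],p)-[240,180]+.5)*7-.5).round(1)
for o in(np.array([455.5,-86]),):
 print("cap top",P((*o,146)),P((*o,112)))
 for t in(-45,-48,-51,-54):
  u=np.array([np.cos(np.radians(t)),np.sin(np.radians(t))])
  print(t,[P((*(o+r*u),z)) for r,z in((30,100),(46,100),(46,45))],[P((*(o+r*u),151)) for r in(3,26)])
 for t in(21,24,27,30):
  u=np.array([np.cos(np.radians(t)),np.sin(np.radians(t))])
  P2=lambda p:((proj(c,T,p)-[220,120]+.5)*2.5-.5).round(1)
  w=np.array([-u[1],u[0]])*6
  print(t,[[P2((*(o+r*u+k*w),100)) for r in(30,46)] for k in(1,-1)],[P((*(o+r*u),100)) for r in(30,46)])
E
```

```text
ptr scene [459.57915571 -90.38048218 151.        ] [ 474.83677004 -107.85319693  151.        ] -48.87171995464369
ptr wrist [456.59168132 -86.38256893 151.        ] [ 471.65593644 -106.15988551  151.        ] -52.70370810292342
cap [430.21059841 -93.30219394 146.        ] [477.44988389 -70.42541977 146.        ]
cap top [292.9 168.8] [300.6 234.8]
-45 [array([298.2, 324. ]), array([295.4, 360.6]), array([307.6, 458.2])] [array([291.2, 165.4]), array([287. , 216.8])]
-48 [array([293.6, 323.9]), array([288.3, 360.5]), array([300.8, 458.1])] [array([290.7, 165.4]), array([282.9, 216.8])]
-51 [array([289. , 323.7]), array([281.3, 360.1]), array([294. , 457.7])] [array([290.2, 165.4]), array([278.8, 216.6])]
-54 [array([284.5, 323.3]), array([274.3, 359.4]), array([287.3, 457.1])] [array([289.8, 165.3]), array([274.7, 216.2])]
21 [[array([374.2, 280.7]), array([447.4, 283. ])], [array([369.8, 331.3]), array([441.7, 333.4])]] [array([380.3, 283.5]), array([421.9, 297.6])]
24 [[array([373.1, 273.9]), array([446.8, 272.6])], [array([371.6, 324.8]), array([444. , 323.5])]] [array([382.2, 280.3]), array([424.8, 292.7])]
27 [[array([371.7, 267.2]), array([445.7, 262.2])], [array([373.1, 318.2]), array([445.7, 313.4])]] [array([383.9, 277. ]), array([427.3, 287.6])]
30 [[array([369.8, 260.6]), array([443.9, 251.9])], [array([374.1, 311.5]), array([446.8, 303.1])]] [array([385.4, 273.7]), array([429.5, 282.5])]
```

Request:
{"name": "apply_moves", "arguments": {"commands": [[[0,0,0,0,0,0.1,1],[0,0,0,0,0,0.2,1],[0,0,0,0,0,0.3,1],[0,0,0,0,0,0.45,1],[0,0,0,0,0,0.6,1],[0,0,0,0,0,0.7,1],[0,0,0,0,0,0.7,1],[0,0,0,0,0,0.7,1]]]}}

```text
clock: 6.02
tcp_pos: [455.6, -86.0, 77.8]
ee_rot: [0.0, 0.553, 0.833, 0.0]
contact_force: [-0.9, 0.5, 7.2]
finger_gap: 52.6
```

```bash
python3 - <<'E'
from h import *
e=env.sense();c=env.capture("wrist");s=env.capture("scene");d=env.capture("side")
print(e["clock"],e["tcp_pos"],e["contact_force"],e["moment"],e["finger_gap"],e["joints"][5])
cv2.imwrite("pics/w7c.png",cv2.resize(c["color"][120:360,220:420],None,fx=2.5,fy=2.5,interpolation=cv2.INTER_CUBIC))
a=cv2.resize(s["color"][180:260,240:330],None,fx=7,fy=7,interpolation=cv2.INTER_CUBIC)
cv2.imwrite("pics/sc7.png",a)
E
```

```text
6.0167 [455.61775846 -85.99210653  77.78140618] [-0.87228893  0.54350151  7.21271861] [0.10834406 0.19307063 0.03126523] 52.55982778665406 -0.6113248608777829
```

View pics/w7c.png

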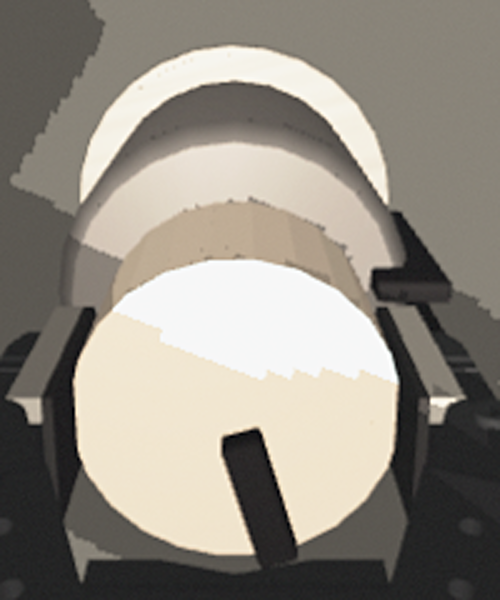

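View pics/sc7.png

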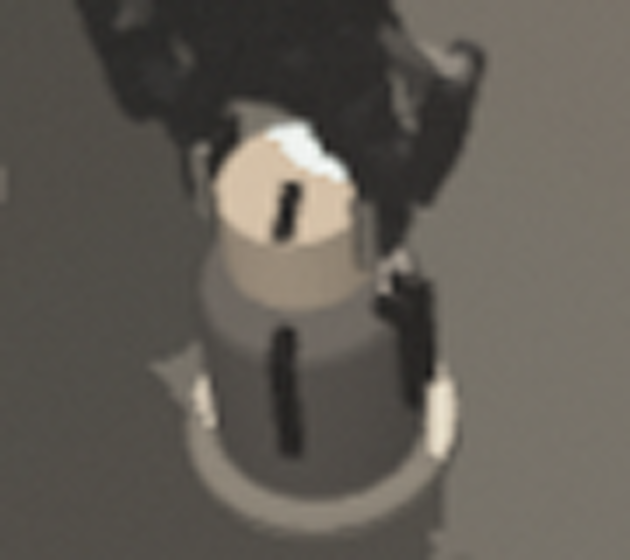

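Request:
{"name": "apply_moves", "arguments": {"commands": [[[0,0,0,0,0,0.05,1],[0,0,-0.03,0,0,0.05,1],[0,0,-0.1,0,0,0.05,1],[0,0,-0.19,0,0,0.05,1],[0,0,-0.29,0,0,0.05,1],[0,0,-0.39,0,0,0.05,1],[0,0,-0.49,0,0,0.05,1],[0,0,-0.58,0,0,0.05,1]]]}}

```text
clock: 6.83
tcp_pos: [456.3, -86.2, 77.6]
ee_rot: [0.001, 0.289, 0.957, 0.0]
contact_force: [-0.0, -0.0, 8.5]
finger_gap: 52.6
```

```bash
python3 - <<'E'
from h import *
e=env.sense();c=env.capture("wrist");s=env.capture("scene");d=env.capture("side")
print(e["clock"],e["tcp_pos"],e["contact_force"],e["moment"],e["finger_gap"],e["joints"][5])
cv2.imwrite("pics/w8c.png",cv2.resize(c["color"][120:360,220:420],None,fx=2.5,fy=2.5,interpolation=cv2.INTER_CUBIC))
E
```

```text
6.8333 [456.29153003 -86.16466503  77.57665543] [-0.01395841 -0.01808742  8.45400269] [0.0152171  0.07780749 0.07373676] 52.63069441613325 -1.1960606371211078
```

View pics/w8c.png

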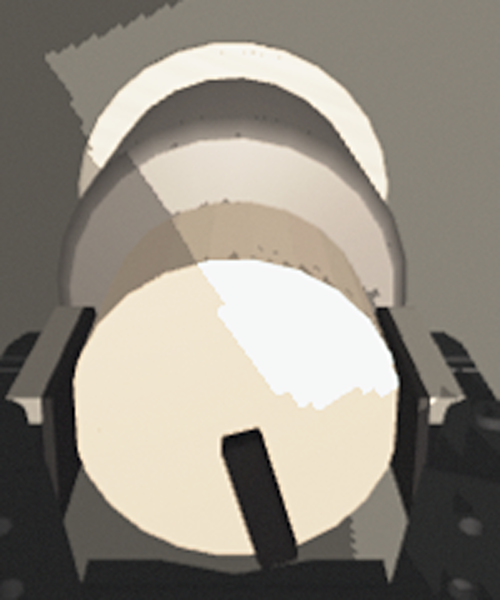

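Request:
{"name": "apply_moves", "arguments": {"commands": [[[0,0,-0.09,0,0,0,1],[0,0,-0.19,0,0,0,1],[0,0,-0.3,0,0,0,1],[0,0,-0.41,0,0,0,1],[0,0,-0.52,0,0,0,1],[0,0,-0.62,0,0,0,1],[0,0,-0.69,0,0,0,1],[0,0,-0.73,0,0,0,1]]]}}

```text
clock: 7.65
tcp_pos: [456.4, -86.2, 77.6]
ee_rot: [0.001, -0.071, 0.997, -0.0]
contact_force: [-0.0, 0.2, 7.5]
finger_gap: 52.5
```

```bash
python3 - <<'E'
from h import *
e=env.sense();c=env.capture("wrist");s=env.capture("scene");d=env.capture("side")
print(e["clock"],e["tcp_pos"],e["contact_force"],e["moment"],e["finger_gap"],e["joints"])
q=e["ee_rot"];M=R.from_quat([q[1],q[2],q[3],q[0]]).as_matrix();print("yaw",np.degrees(np.arctan2(M[1,1],M[0,1])),M)
cv2.imwrite("pics/w9c.png",cv2.resize(c["color"][120:360,220:420],None,fx=2.5,fy=2.5,interpolation=cv2.INTER_CUBIC))
a=cv2.resize(s["color"][180:260,240:330],None,fx=7,fy=7,interpolation=cv2.INTER_CUBIC)
cv2.imwrite("pics/sc9.png",a)
cv2.imwrite("pics/sd9.png",cv2.resize(d["color"][130:215,320:410],None,fx=7,fy=7,interpolation=cv2.INTER_CUBIC))
E
```

```text
7.65 [456.4188423  -86.17727791  77.61120433] [-0.00852075  0.18531002  7.48503589] [ 0.03518512  0.04926574 -0.06134535] 52.48541183835636 [-2.11420458e-01  2.63729003e-01  1.98391499e+00  7.48471420e-05
  8.91741832e-01 -1.92433892e+00]
yaw 98.14026633342947 [[-9.89922018e-01 -1.41596930e-01  2.16991030e-03]
 [-1.41598125e-01  9.89924142e-01 -4.06153293e-04]
 [-2.09053653e-03 -7.09315317e-04 -9.99997563e-01]]
```

View pics/w9c.png

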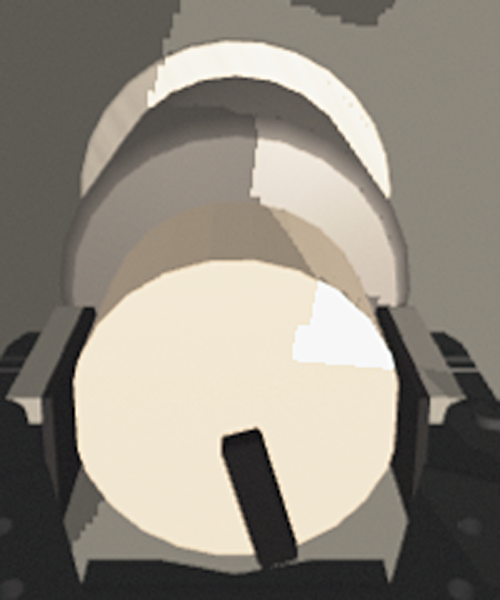

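View pics/sc9.png

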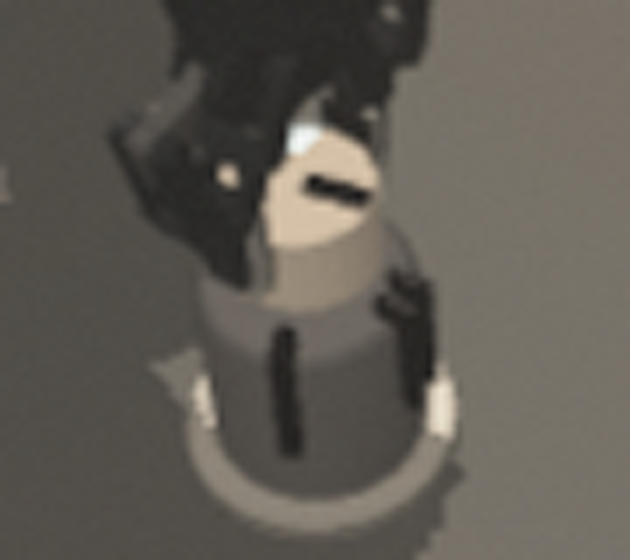

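View pics/sd9.png

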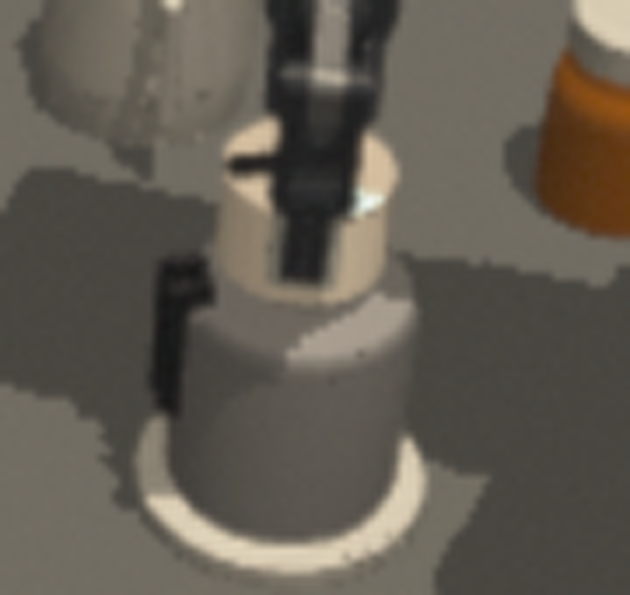

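Request:
{"name": "apply_moves", "arguments": {"commands": [[[0,0,0,0,0,-0.1,1],[0,0,0,0,0,-0.3,1],[0,0,0,0,0,-0.6,1],[0,0,0,0,0,-0.9,1],[0,0,0,0,0,-1.3,1],[0,0,0,0,0,-1.8,1],[0,0,0,0,0,-2.3,1],[0,0,0,0,0,-2.8,1]]]}}

```text
clock: 8.47
tcp_pos: [455.0, -85.9, 105.0]
ee_rot: [-0.001, -0.07, 0.998, 0.0]
contact_force: [0.3, 0.1, 0.5]
finger_gap: 52.4
```

Request:
{"name": "apply_moves", "arguments": {"commands": [[[0,0,0,0,0,-0.7,1],[0,0,0,0,0,-1.6,1],[0,0,0,0,0,-2.6,1],[0,0,0,0,0,-3.7,1],[0,0,0,0,0,-4.7,1],[0,0,0,0,0,-5.5,1],[0,0,0,0,0,-5.9,1],[0,0,0,0,0,-5.95,1]]]}}

```text
clock: 9.13
tcp_pos: [456.1, -86.1, 165.5]
ee_rot: [0.001, -0.07, 0.998, -0.0]
contact_force: [0.1, -0.8, -0.0]
finger_gap: 52.5
```

Request:
{"name": "apply_moves", "arguments": {"commands": [[[0,0,0,0,0,0,1],[0,0,0,0,0,0,1],[0,0,0,0,0,0,1],[0,0,0,0,0,0,1],[0,0,0,0,0,0,1],[0,0,0,0,0,0,1],[0,0,0,0,0,0,1],[0,0,0,0,0,0,1]]]}}

```text
clock: 9.8
tcp_pos: [455.5, -86.0, 164.4]
ee_rot: [-0.0, -0.07, 0.998, 0.0]
contact_force: [-0.2, -0.3, -0.2]
finger_gap: 52.7
```

```bash
python3 - <<'E'
from h import *
e=env.sense();c=env.capture("wrist");s=env.capture("scene");d=env.capture("side")
print(e["clock"],e["tcp_pos"],e["ee_rot"],e["contact_force"],e["moment"],e["finger_gap"],abs(e["qd"]).max())
cv2.imwrite("pics/w10.png",c["color"]);cv2.imwrite("pics/sc10.png",s["color"])
a=cv2.resize(s["color"][140:260,240:320],None,fx=5,fy=5);b=cv2.resize(d["color"][80:200,320:400],None,fx=5,fy=5)
cv2.imwrite("pics/sd10.png",np.hstack([a,b[:, :395]])[:600])
for z in(226,192):print(((proj(s,s["T"],(455.5,-86,z))-[240,140]+.5)*5-.5),((proj(d,d["T"],(455.5,-86,z))-[320,80]+.5)*5-.5)+[400,0])
E
```

```text
9.8 [455.49473852 -85.98448958 164.36588113] [-3.03605619e-05 -6.95647754e-02  9.97577436e-01  1.22148768e-05] [-0.23344213 -0.29249177 -0.24001781] [ 0.01470481  0.00732179 -0.03052902] 52.729931520910306 0.0019287880488730537
[194.94467636 199.78777986] [639.5769126  196.34057366]
[201.14830863 252.8205894 ] [631.72681329 265.69641752]
```

View pics/w10.png

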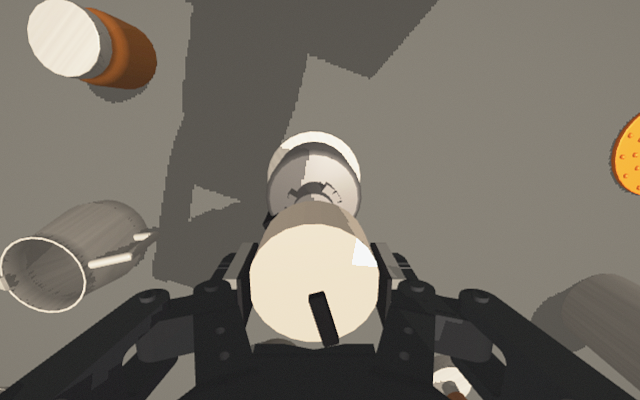

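View pics/sd10.png

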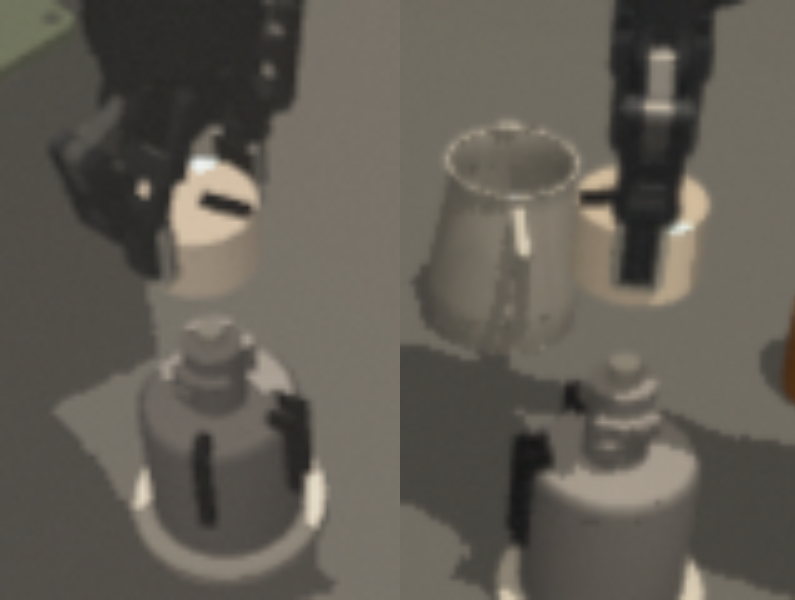

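View pics/sc10.png

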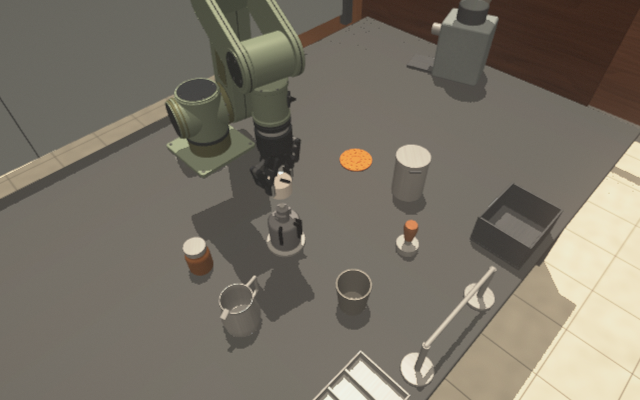

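```bash
python3 -c "
from bench import env
print(env.sign_off())"
```

```text
the job is handed in; nothing more can be done
None
```

The bottle is open. I handed the job in at about 9.8 s of the 38 s, with the cap held still and level in the gripper, 80 mm above where it sat and centred over the bottle.

- **Turn and push:** I gripped the skirt and turned the cap about 23° counter-clockwise. The scene and wrist views put the pointer within about 2–3° of the single rib. I then pushed it down about 7 mm. The cap moved down the same amount in the picture, and the upward force was 7–8.5 N, as expected from the spring.
- **Twist and lift:** Keeping it down, I twisted it another 75°. It passed the stop, and the pointer ended facing the twin ribs. I then lifted it straight up.

**Last checks:**
- The tool was at [455.5, −86.0, 164.4], against 84.4 mm height while the cap was seated.
- The tool was vertical and not moving, the opening was about 52.7 mm, and the contact force was about 0.
- In the camera views the cap is in the gripper above the bare neck, within about 2 mm of the bottle's axis, and none of the other items visible moved.

**One disagreement:** in all three cameras the fingertips were about 25–35 mm farther back than the stated tool point. I set the grasp height from the pictures, 30 mm lower than the stated tool point implied. The grip did not slip noticeably.

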